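# Pulse the filling grinder by its twist lid

## Robot

A 6-joint arm with a two-finger parallel gripper is mounted at the origin on the work surface. World frame = base frame: x ahead of the robot, y to its left, z up, the work surface at z = 0. Lengths are in m, angles in rad, forces in N, time in s.
With the tool pointing down it reaches from about 0.325 to 0.775 m from the base axis. Payload 9.3 kg.
Tool frame: the origin (TCP) lies at the very end of the fingers, on their centre line; the grasp point (between the pads) lies 19 mm behind it; z points along the fingers, y is the line along which they close (so a half turn about z gives the same grasp; the last joint's range is limited). The gripper opens to 85 mm and grips with 20 to 120 N. Pads are 22 mm wide; open, the fingers measure 114 mm over their backs; the gripper's body (76 mm by 85 mm) begins 54 mm behind the grasp point. The pads swing forward as they close: fully open they stand 13 mm farther back than shut.
Start: joints at [-1.283, 0.259, 0.021, 1.334, 0, 1.418], TCP at [0.235, -0.497, 0.231] pointing down, gripper open.
Joint ranges: [-3.04, 3.04], [-0.91, 1.82], [-1.04, 1.36], [-1.92, 1.95], [-1.52, 1.45], [-3.14, 3.14]. Speed limits (rad/s): [2.22, 2.22, 2.79, 3.14, 3.14, 3.14].

## Interface

Orientations are given as a unit quaternion [x, y, z, w].
In Python, from workcell import r gives the robot as it stands.
- The arm moves only by the shell command python3 -m jog 'ROWS'. ROWS is JSON, a list of rows, each a list of 3 entries, a list of its own where there are three numbers: the shift along the tool's x, y, z in mm, then the turn about the tool's z in rad, then the closure in counts, from 0 (fully open) to 255 (shut). In form: [[[dx, dy, dz], roll, grip], ...]. A call has 1 to 5 rows; each row shifts and turns the commanded pose from where the row before left it, along the tool's axes as they then stand; what a row does not reach is not made up. A row lasts 1/12 s, in which the tool goes at most 41.7 mm and 7.16 degrees, less where a joint would pass 70% of its speed; a pose out of reach is approached as far as the arm can. A call is refused whole if a number of a shift passes 41.7 or a number of a turn 0.125, either way. A call with a gripper value outside its range is refused whole. The fingers move at their own pace and stop on an object; the grip force is fixed at half the most. Time passes only in rows, so rows that do not move let the fingers close. It gives the time, the measured TCP pose, the force, the opening and the grip force at its end, in the units of the state.
- r.sense(): the state, without advancing time (a new reading comes with each control period).
- r.read_camera(name): name is "scene" or "top"; returns (picture, depth): 384x512x3 uint8, blue, green, red; 384x512 float32, m along the optical axis (not along the pixel's ray), 0 where there is no reading.
- r.camera_params(name): a dict with "K" (3x3 intrinsics, pixels), "k1" (the pictures are not rectified: a ray, as slopes to the right and down, at radius r is drawn at 1 + k1 r^2 times it, then the intrinsics apply), "rvec" (rotation vector, rad) and "tvec" (3), from world to camera coordinates, as OpenCV has them. Camera axes: x right, y down, z forward; pixel columns grow to the right and rows downward; lengths in m; the calibration is good to about 2 mm. A picture is of the moment at which its call begins. camera_params takes no time and is no camera call.
- r.close_job(): hands the job in; it is judged then, once.
The state is a dict: "t": time; "q": joint angles; "qvel": joint speeds; "effort": joint torques, N m; "eef_pos": TCP position; "orientation": TCP orientation; "ft_force": force on the tool from outside, world axes, zero at the start; "ft_torque": the same for the moment, N m; "opening": finger opening in m; "finger_force": force on a finger pad.
Only numpy, scipy, OpenCV 4.12 (cv2) and the standard library are available. Lean on these libraries where they do the work, as an engineer would, in place of code of your own. Each camera call takes 0.05 s, during which the arm holds its last target. There are 200 camera calls.

## Task

Lift the grinder lid up and off the draining post it hangs on, and drop its two lugs down through the notches in the grinder's collar until it is fully seated. Then twist it clockwise to the pulse mark, about half-way to the lock and well before the lock clicks, and hold it there against its return spring: finish still gripping the lid at the pulse position. Leave the cup, the jar and the bowl where they are.

Things in the scene. Friction and masses are not known exactly. Their poses are not given: they have to be found in the camera images.
- lid_center (a point): Grinder lid: deep white cap, mouth down, 0.11 to 0.18 kg, hung over one post of the draining stand. Point on its axis, 38 mm above the open rim, 10 mm below the flat roof. z up out of the roof; x along the grip bar and through both lugs (half a turn makes no difference). Skirt 84 mm outside, 78 mm inside, 48 mm high; roof 3 mm thick, resting on the post. The rim must rise 45 mm to clear the post.
- lid_bar (a point): Centre of the black grip bar that stands on the lid's roof, 14 mm above the roof, 24 mm above lid_center, same axes. Bar 66 mm long (x), 16 mm wide (y), 28 mm high.
- lid_lug (a point): One of the lid's two lugs (the +x one; the other is opposite): 44 mm from the lid's axis, 6.5 mm above the rim, same axes. Each is 12 mm wide, 5 mm high and reaches out to 48 mm from the axis.
- seat (a point): Grinder, fixed: steel motor base 132 mm across, open bowl, black bayonet collar 112 mm across on top. Point: centre of the flat seat in the collar, 150 mm above the table, where the lid's rim comes to rest; z up, notches at +x and -x. The collar's flange lies 11 to 16 mm above the seat, with an 88 mm round opening; lugs turn clockwise (from above) beneath it.
- notch (a point): One of the two notches in the collar's flange for the lid's lugs (the +x one; the other is opposite), at the flange's top: 16 mm above the seat, 47 mm from its axis. 18 mm wide, reaching out to 50 mm from the axis.
- pulse_mark (a point): White bar on the flange: the pulse position, 0.80 rad clockwise from the +x notch, 50 mm from the axis; another is opposite. An end of the grip bar points to it at pulse. A white dot at 1.47 rad marks the lock: a spring ball resists from about 1.1 rad of lid turn and clicks before the dot.
- ring (a joint): Switch ring under the flange, rad, 0 at rest, grows clockwise from above. Only the lid's lugs reach it: they meet it about 0.1 rad from the notches and push it, so it reads the lid's turn less about 0.1: about 0.70 at the pulse mark, the lock resists from about 1.0. Its spring pushes back with 0.04 N m at rest, 0.075 N m at pulse, and turns a lid that is let go back.
- drainer: Steel wire draining stand, fixed: drip tray 130 mm (x) by 270 mm (y), 10 mm lip, with two upright posts of crossed wire arches, 63 mm across and 77.5 mm high, at y = -70 mm and +70 mm. Origin: centre of the tray's underside. The lid hangs on one post, the cup on the other.
- cup: Bystander: plain steel cup, 82 mm across the mouth, 60 mm high, without bar or lugs, hanging mouth down on the stand's other post. Origin: centre of its open rim, z up.
- jar: Bystander: closed glass jar with a metal cap, 72 mm across, 100 mm high, standing beyond the work. Origin: centre of its underside.
- bowl: Bystander: steel bowl, 130 mm across, 55 mm high, standing beyond the work. Origin: centre of its underside.
Things that resemble listed ones, but are neither listed nor needed, are in the scene too. What is shaped like the part that bears lid_center but red or yellow is not meant.

How it is judged:
By the outcome, as a careful person would: the job done as asked, in the order asked, and still so for the second after the job is handed in, while the arm keeps its last pose, push and grip.
It also fails if it takes over 45 s, if anything falls off the work surface, if the arm or the gripper's body presses on something with over 40 N, if the wrist force passes 120 N, or if a joint passes its speed limit or range.

## Working session

There is one attempt and no reset: what is moved stays moved. The work goes in short steps, Python scripts to look and compute and a shell command to move; the robot and the scene stay as the last step left them, time stands still between calls to the robot, and variables do not carry over. Pictures are saved under pics/ and viewed, at most 10 in all, crops included, and the job is handed in when it is done.

```bash
mkdir -p pics; ls
cat > h.py <<'E'
import numpy as np, cv2
from workcell import r
def snap(n,tag):
    im,d=r.read_camera(n); cv2.imwrite(f'pics/{tag}.png',im); np.savez(f'{tag}.npz',im=im,d=d); return im,d
def load(tag):
    z=np.load(tag+'.npz'); return z['im'],z['d']
def cam(n):
    p=r.camera_params(n); K=np.array(p['K'],float); R=cv2.Rodrigues(np.array(p['rvec'],float))[0]
    return K,float(p['k1']),R,np.array(p['tvec'],float).ravel()
def ray(n,uv):
    K,k1,R,t=cam(n); uv=np.atleast_2d(np.array(uv,float))
    x=cv2.undistortPoints(uv[:,None],K,np.array([k1,0,0,0,0.]))[:,0]
    return np.c_[x,np.ones(len(x))],R,t
def plane(n,uv,z):  # pixel -> world at height z
    x,R,t=ray(n,uv); C=-R.T@t; d=x@R; return C+d*((z-C[2])/d[:,2])[:,None]
def depthpts(n,d,uv):
    x,R,t=ray(n,uv); uv=np.atleast_2d(uv).astype(int); return (x*d[uv[:,1],uv[:,0]][:,None]-t)@R
def proj(n,P):
    K,k1,R,t=cam(n); return cv2.projectPoints(np.array(P,float).reshape(-1,1,3),cv2.Rodrigues(R)[0],t,K,np.array([k1,0,0,0,0.]))[0][:,0]
E
python3 - <<'E'
from h import *
a,_=snap('scene','s0'); b,_=snap('top','t0')
for n in('scene','top'):
    K,k1,R,t=cam(n); print(n,-R.T@t,K[0,0],k1,R[2])
s=r.sense(); print(s)
E
```

```text
pics
scene [1.23382796 0.23352674 0.62649529] 367.18393147356363 -0.11847950113493921 [-0.78006993 -0.25437368 -0.57165106]
top [0.34141993 0.02215409 1.1394341 ] 433.12109699902334 -0.14280540416801651 [ 0.23644736 -0.017223   -0.97149164]
{'t': 0.1, 'q': array([-1.28260788e+00,  2.59138364e-01,  2.08324176e-02,  1.33370892e+00,
       -2.98801068e-05,  1.41821991e+00]), 'qvel': array([-0.00189541, -0.00099673,  0.00111566, -0.00057831, -0.00235698,
        0.0005443 ]), 'effort': array([ 5.12988496e-03, -5.56694555e+01,  3.45068622e+01,  1.16170401e-02,
       -1.90147703e-04,  5.43407538e-06]), 'eef_pos': array([ 0.23457238, -0.49718374,  0.23072322]), 'orientation': array([ 9.75813737e-01,  2.18602791e-01, -5.61862797e-05, -6.06858246e-04]), 'ft_force': array([ 1.26715541, -0.11237702,  0.51832313]), 'ft_torque': array([ 0.04311352, -0.01794866, -0.0276808 ]), 'finger_force': 0.0, 'opening': 0.08590442213849671}
```

View pics/s0.png

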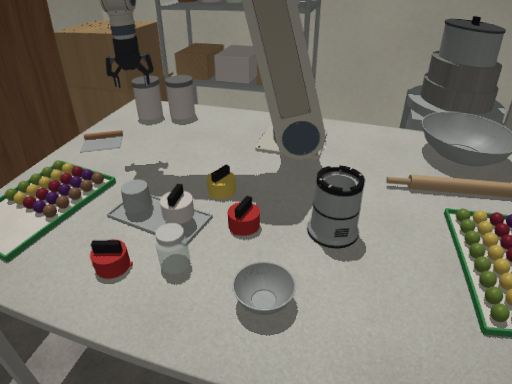

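View pics/t0.png

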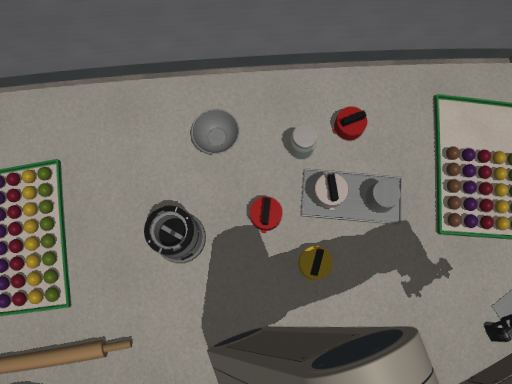

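Top view: the white lid hangs on the drainer at (332,188). Lookalikes are the red lids at (351,123) and (265,212), the yellow lid at (316,262), the steel cup at (386,193) and the jar at (304,140). The grinder is at (170,230). I choose the white lid and check it in a close crop.

Run:
```python
from h import *
im,d=load('t0')
a=cv2.resize(im[158:218,302:362],(400,400),interpolation=cv2.INTER_CUBIC)
b=cv2.resize(im[200:265,140:205],(400,400),interpolation=cv2.INTER_CUBIC)
cv2.imwrite('pics/crop0.png',np.hstack([a,b]))
```

```text
(no output)
```

View pics/crop0.png

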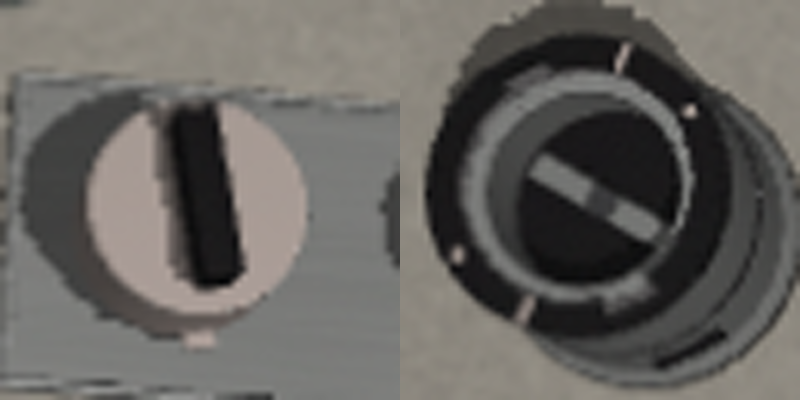

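The crop shows the white lid with its bar from (193,105) to (218,285), roof centre about (197,207) and a lug at (200,340). On the collar the notches are near (528,78) and (628,295), the pulse bars at (625,58) and (524,310), and the dots at (690,110) and (458,255).

```bash
cat > m.py <<'E'
from h import *
im,d=load('t0')
A=lambda p:[302+(p[0]+.5)/6.6667-.5,158+(p[1]+.5)/6.6667-.5]
B=lambda p:[140+(p[0]-400+.5)/6.1538-.5,200+(p[1]+.5)/6.1538-.5]
bar=np.array([A((193,105)),A((218,285))]); c=[A((197,207))]
print('depth bar',depthpts('top',d,np.round(bar+[[1,2],[-1,-2]])),'roof',depthpts('top',d,[[322,190],[342,190]]))
zr=.081
e=plane('top',bar,zr+.028); print('bar',e,e.mean(0),np.linalg.norm(e[0]-e[1]))
v=e[0]-e[1]; print('bar ang',np.arctan2(v[1],v[0])); print('roof c',plane('top',c,zr))
pts=plane('top',[B(p) for p in [(528,78),(628,295),(625,58),(524,310),(690,110),(458,255),(580,185)]],.166)
for i in (0,2,4):
    a,b=pts[i],pts[i+1]; v=a-b; print((a+b)/2,np.linalg.norm(v)/2,np.arctan2(v[1],v[0]))
print('ring c',pts[6])
print('collar depth',depthpts('top',d,np.round([B((450,200)),B((715,200))])))
E
python3 m.py
python3 - <<'E'
from h import *
from scipy.spatial.transform import Rotation as Ro
print(Ro.from_quat(r.sense()['orientation']).as_matrix())
E
```

```text
depth bar [[ 0.59394578 -0.18373242  0.1108784 ]
 [ 0.53668275 -0.18042228  0.10875674]] roof [[ 0.56407603 -0.16014542  0.08164367]
 [ 0.56135092 -0.21145355  0.07848085]]
bar [[ 0.59889788 -0.1809011   0.109     ]
 [ 0.5306792  -0.18288921  0.109     ]] [ 0.56478854 -0.18189516  0.109     ] 0.06824764430758273
bar ang 0.02913495399473831
roof c [[ 0.5661992  -0.18369215  0.081     ]]
[0.47716678 0.21081135 0.166     ] 0.04492636649871595 0.4031721665823985
[0.47816586 0.21177219 0.166     ] 0.049792283291171344 -0.4119014648091558
[0.47841158 0.21198406 0.166     ] 0.05015520025573946 -1.0639717922028034
ring c [0.47731701 0.20982693 0.166     ]
collar depth [[0.47500593 0.25832572 0.16391875]
 [0.46893501 0.15946848 0.16598443]]
[[ 9.04425633e-01  4.26631144e-01 -3.74976500e-04]
 [ 4.26631281e-01 -9.04424903e-01  1.15979627e-03]
 [ 1.55667126e-04 -1.20892618e-03 -9.99999257e-01]]
```

```bash
python3 -m jog '[[[28,-9,0],0,0],[[29,-10,0],0,0],[[29,-10,0],0,0],[[29,-10,0],0,0],[[29,-9,0],0,0]]'
python3 -m jog '[[[29,-10,0],0,0],[[29,-10,0],0,0],[[29,-9,0],0,0],[[29,-10,0],0,0],[[29,-10,0],0,0]]'
python3 -m jog '[[[29,-10,0],0,0],[[29,-9,0],0,0],[[29,-10,0],0,0],[[29,-10,0],0,0],[[28,-9,0],0,0]]'
python3 -m jog '[[[0,0,0],-0.124,0],[[0,0,0],-0.124,0],[[0,0,0],-0.124,0],[[0,0,0],-0.124,0],[[0,0,0],-0.124,0]]'
python3 -c "
from workcell import r
s=r.sense();print(s['q'],s['eef_pos'],s['orientation'])"
```

```text
t: 0.52
eef_pos: [0.345, -0.3913, 0.231]
orientation: [0.976, 0.218, -0.0, -0.0]
ft_force: [-0.2, -0.6, 0.3]
opening: 0.0853
finger_force: 0.0
t: 0.93
eef_pos: [0.4555, -0.2851, 0.231]
orientation: [0.976, 0.219, -0.0, -0.0]
ft_force: [-0.3, 0.1, -0.4]
opening: 0.0856
finger_force: 0.0
t: 1.35
eef_pos: [0.5652, -0.1801, 0.2309]
orientation: [0.976, 0.219, -0.0, -0.0]
ft_force: [0.2, -0.7, -0.2]
opening: 0.0855
finger_force: 0.0
t: 1.77
eef_pos: [0.5643, -0.1813, 0.2308]
orientation: [0.861, 0.509, -0.0, -0.0]
ft_force: [-0.3, -1.1, -0.6]
opening: 0.0851
finger_force: 0.0
[-4.52359903e-01  3.33348753e-01  1.27261641e-01  1.36569829e+00
  1.33049441e-05  1.62199476e+00] [ 0.56434088 -0.18129881  0.23078803] [ 8.60971798e-01  5.08652453e-01 -2.67460550e-04 -4.16023378e-04]
```

```bash
python3 -m jog '[[[0,0,0],-0.124,0],[[0,0,0],-0.124,0],[[0,0,0],-0.124,0],[[0,0,0],-0.124,0],[[0,0,0],-0.124,0]]' >/dev/null
python3 -m jog '[[[0,0,0],-0.124,0],[[0,0,0],-0.124,0],[[0,0,0],-0.124,0],[[0,0,0],-0.124,0],[[0,0,0],-0.124,0]]' >/dev/null
python3 -m jog '[[[0,0,0],-0.124,0],[[0,0,0],-0.124,0],[[0,0,0],-0.124,0],[[0,0,0],-0.124,0],[[0,0,0],-0.124,0]]' 
python3 -m jog '[[[0,0,25],-0.12,0],[[0,0,25],-0.12,0],[[0,0,20],0,0],[[0,0,10],0,0],[[0,0,0],0,0]]'
python3 - <<'E'
from h import *
s=r.sense();print(s['q'],s['eef_pos'],s['orientation'])
im,d=snap('scene','s1'); im2,_=snap('top','t1')
p=proj('scene',[.565,-.182,.1])[0].astype(int); q=proj('top',[.565,-.182,.1])[0].astype(int); print(p,q)
c=lambda im,p:cv2.resize(im[p[1]-45:p[1]+45,p[0]-45:p[0]+45],(400,400),interpolation=cv2.INTER_CUBIC)
cv2.imwrite('pics/c1.png',np.hstack([c(im,p),c(im2,q)]))
E
```

```text
t: 3.02
eef_pos: [0.5643, -0.1815, 0.2309]
orientation: [0.107, 0.994, 0.0, -0.0]
ft_force: [-0.3, -1.3, -0.6]
opening: 0.0856
finger_force: 0.0
t: 3.43
eef_pos: [0.5633, -0.181, 0.1489]
orientation: [-0.009, 1.0, 0.001, -0.002]
ft_force: [-0.1, 0.2, 0.1]
opening: 0.0853
finger_force: 0.0
[-4.52670102e-01  3.65872208e-01 -3.44155148e-02  1.17490813e+00
  4.56211697e-05 -4.70979413e-01] [ 0.56332368 -0.18099591  0.1488596 ] [-0.00915446  0.99995568  0.0010006  -0.00195915]
[176 192] [331 187]
```

View pics/c1.png

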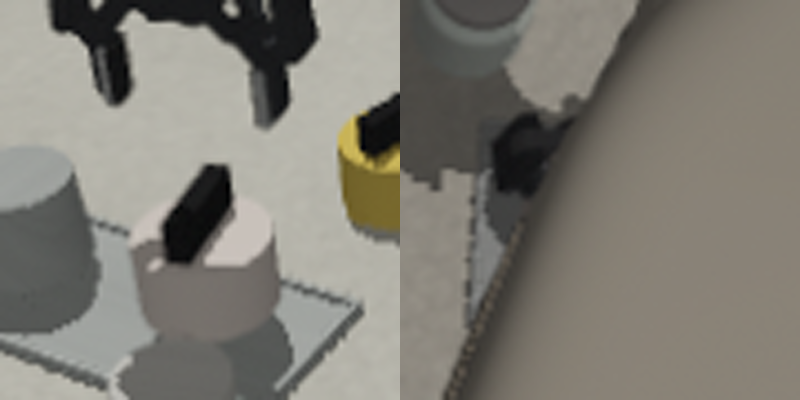

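In the scene half, the open fingers at (110,90) and (270,110) straddle the black bar at (197,212), and the cup is clear to the left. The top view is blocked by the arm. Next I descend and grip.

```bash
python3 -m jog '[[[-1,-1,20],-0.01,0],[[0,0,20],0,0],[[0,0,14],0,0],[[0,0,8],0,0],[[0,0,2],0,0]]' 
python3 -m jog '[[[0,0,0],0,120],[[0,0,0],0,255],[[0,0,0],0,255],[[0,0,0],0,255],[[0,0,0],0,255]]' 
python3 -m jog '[[[0,0,0],0,255],[[0,0,0],0,255],[[0,0,0],0,255],[[0,0,0],0,255],[[0,0,0],0,255]]'
```

```text
t: 3.95
eef_pos: [0.5655, -0.1826, 0.0872]
orientation: [-0.014, 1.0, 0.0, -0.0]
ft_force: [0.4, 0.4, -0.2]
opening: 0.0855
finger_force: 0.0
t: 4.37
eef_pos: [0.5657, -0.1826, 0.0879]
orientation: [-0.015, 1.0, -0.0, 0.0]
ft_force: [0.4, 0.5, 0.2]
opening: 0.0257
finger_force: 0.0
t: 4.78
eef_pos: [0.5657, -0.1828, 0.088]
orientation: [-0.015, 1.0, -0.0, 0.001]
ft_force: [-1.3, -0.9, 5.1]
opening: 0.0148
finger_force: 59.5
```

```bash
python3 -m jog '[[[0,0,-8],0,255],[[0,0,-15],0,255],[[0,0,-20],0,255],[[0,0,-20],0,255],[[0,0,-20],0,255]]' 
python3 -m jog '[[[0,0,-20],0,255],[[0,0,-20],0,255],[[0,0,-20],0,255],[[0,0,-10],0,255],[[0,0,0],0,255]]'
python3 - <<'E'
from h import *
im,d=snap('scene','s2'); im2,_=snap('top','t2')
P=r.sense()['eef_pos']
p=proj('scene',P)[0].astype(int); print(p)
cv2.imwrite('pics/c2.png',cv2.resize(im[max(0,p[1]-50):p[1]+50,p[0]-60:p[0]+60],(720,600),interpolation=cv2.INTER_CUBIC))
E
```

```text
t: 5.2
eef_pos: [0.5651, -0.1823, 0.1712]
orientation: [-0.015, 1.0, 0.0, -0.0]
ft_force: [-0.2, 0.2, -1.0]
opening: 0.0148
finger_force: 58.7
t: 5.62
eef_pos: [0.566, -0.1827, 0.2426]
orientation: [-0.015, 1.0, -0.001, 0.002]
ft_force: [0.3, -0.4, -1.2]
opening: 0.0148
finger_force: 58.7
[168 142]
```

View pics/c2.png

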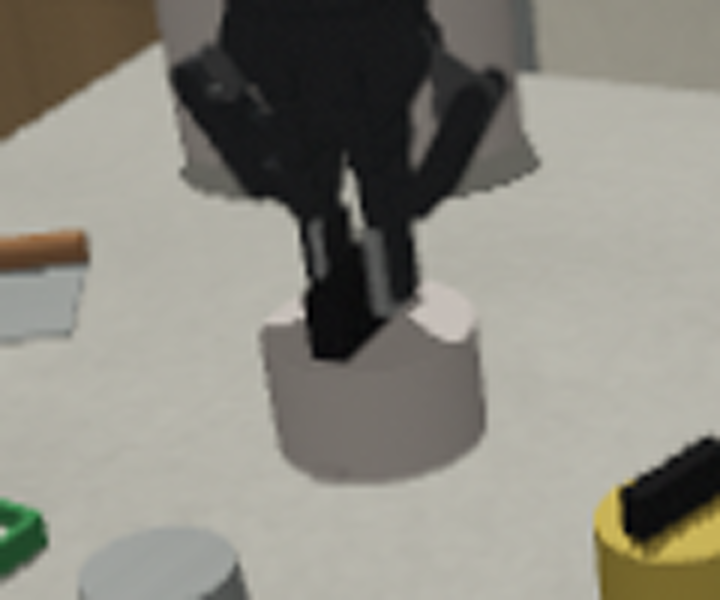

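The scene crop shows the white lid gripped by its bar, level and clear of the stand, with the rim bottom near (380,480). Next I carry it to above the grinder.

```bash
python3 -m jog '[[[3,16,0],0,255],[[5,26,0],0,255],[[7,35,0],0,255],[[7,37,0],0,255],[[7,37,0],0,255]]' >/dev/null
python3 -m jog '[[[7,37,0],0,255],[[7,37,0],0,255],[[7,37,0],0,255],[[7,37,0],0,255],[[7,37,0],0,255]]' >/dev/null
python3 -m jog '[[[7,35,0],0,255],[[5,26,0],-0.12,255],[[0,0,0],-0.125,255],[[0,0,0],-0.125,255],[[0,0,0],0,255]]'
python3 - <<'E'
from h import *
im,d=snap('scene','s3'); im2,d2=snap('top','t3')
s=r.sense();print(s['q'],s['eef_pos'],s['orientation'])
p=proj('scene',s['eef_pos']-[0,0,.05])[0].astype(int); q=proj('top',s['eef_pos']-[0,0,.05])[0].astype(int);print(p,q)
c=lambda im,p:cv2.resize(im[p[1]-60:p[1]+60,p[0]-40:p[0]+40],(400,600),interpolation=cv2.INTER_CUBIC)
cv2.imwrite('pics/c3.png',np.hstack([c(im,p),c(im2,q)]))
E
```

```text
t: 6.97
eef_pos: [0.4766, 0.213, 0.2389]
orientation: [-0.202, 0.979, -0.0, -0.001]
ft_force: [0.3, -0.4, -2.8]
opening: 0.0147
finger_force: 58.9
[ 2.57722343e-01  2.09898548e-01 -2.34967315e-02  1.33910159e+00
  5.49360728e-05 -1.37442238e-01] [0.47714189 0.21223915 0.23934761] [-1.96299143e-01  9.80543687e-01 -2.36862946e-05 -8.50387064e-04]
[342 167] [165 228]
```

View pics/c3.png

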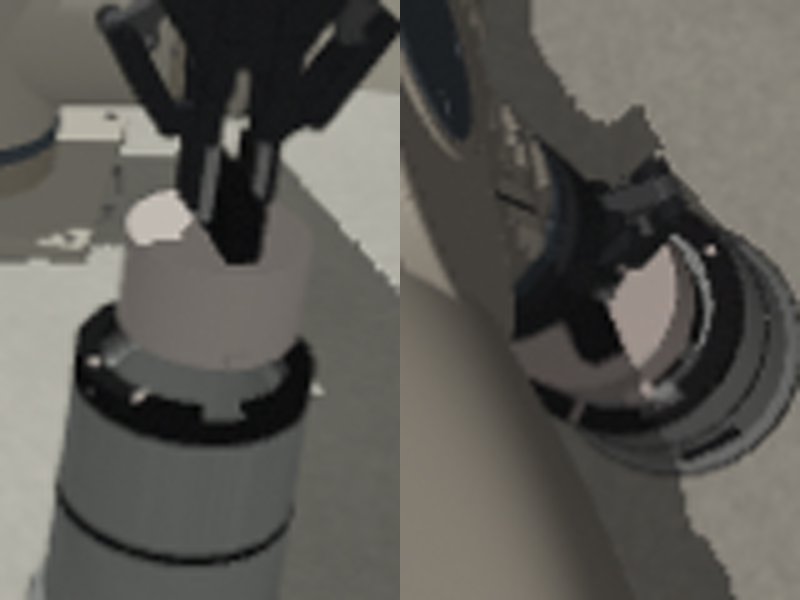

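The scene half shows the lid above the collar with its near lug at about (237,358) and the near notch at about (222,405). The top half shows a lug just above the notch at (655,390). I fit both from the depth.

```bash
cat > fit.py <<'E'
from h import *
from scipy.optimize import least_squares
import sys
def cloud(n,tag,c,rad):
    im,d=load(tag); v,u=np.nonzero(d>0); P=depthpts(n,d,np.c_[u,v]); k=np.hypot(*(P[:,:2]-c).T)<rad
    return P[k],im[v[k],u[k]].astype(float),np.c_[u,v][k]
def circ(P,R,c0):
    f=lambda c:np.hypot(P[:,0]-c[0],P[:,1]-c[1])-R
    s=least_squares(f,c0,loss='soft_l1',f_scale=.001); return s.x,np.std(f(s.x)),len(P)
if __name__=='__main__':
    tag=sys.argv[1]; c=np.array([.478,.212])
    P,I,uv=cloud('scene',tag,c,.075)
    rr=np.hypot(*(P[:,:2]-c).T); wh=I.min(1)>70
    k=wh&(P[:,2]>.195)&(P[:,2]<.225)&(rr<.05)&(rr>.036); print('lid',circ(P[k],.042,c))
    k=(P[:,2]>.04)&(P[:,2]<.135)&(rr<.075)&(rr>.04); 
    for lo,hi in((.145,.16),(.09,.13),(.06,.09)):
        k=(P[:,2]>lo)&(P[:,2]<hi)&(rr>.045)&(rr<.07)
        f=least_squares(lambda q:np.hypot(P[k,0]-q[0],P[k,1]-q[1])-q[2],[*c,.056],loss='soft_l1',f_scale=.001); print(lo,f.x,k.sum())
    k=wh&(rr<.05)&(P[:,2]>.17); print('lid zmax pct',np.percentile(P[k,2],[1,50,95,99]))
    k=(rr>.046)&(rr<.058)&(P[:,2]>.16)&(P[:,2]<.175);print('collar z',np.median(P[k,2]),'c outer')
E
python3 fit.py s3
python3 - <<'E'
from h import *
c=np.array([.478,.212])
for a in (.398-np.pi,.398): print('notch',a,proj('scene',[c[0]+.047*np.cos(a),c[1]+.047*np.sin(a),.166]),proj('scene',[c[0]+.05*np.cos(a),c[1]+.05*np.sin(a),.158]))
for a in(.33,.36,.395,.43): print('lug',a,proj('scene',[.477+.048*np.cos(a),.2122+.048*np.sin(a),.1905]))
K,_,R,t=cam('scene');
E
```

```text
lid (array([0.47884778, 0.21410773]), np.float64(0.0010180697108401581), 438)
0.145 [0.48251195 0.21166552 0.05334708] 280
0.09 [0.47989141 0.21127855 0.05634454] 653
0.06 [0.47895035 0.2110573  0.05787515] 473
lid zmax pct [0.18476647 0.42000509 0.50848411 0.54073498]
collar z 0.1643204776844002 c outer
notch -2.743592653589793 [[335.41866443 166.13859047]] [[334.70242441 168.30282793]]
notch 0.398 [[347.04403327 187.37848519]] [[346.95876786 191.05596565]]
lug 0.33 [[347.39459372 178.28175205]]
lug 0.36 [[348.0293273  178.26413182]]
lug 0.395 [[348.76278478 178.23034718]]
lug 0.43 [[349.48766155 178.18237256]]
```

Run:
```python
from fit import *
c=np.array([.479,.2115])
for tag in('s0','s3'):
    P,I,uv=cloud('scene',tag,c,.075); rr=np.hypot(*(P[:,:2]-c).T); 
    for lo,hi in((.150,.163),(.148,.164)):
        k=(P[:,2]>lo)&(P[:,2]<hi)&(rr>.052)&(rr<.062)&(I.max(1)<70); print(tag,circ(P[k],.056,c))
    k=(rr<.075)&(P[:,2]>.162)&(P[:,2]<.169)&(rr>.045)&(I.max(1)<70); print(k.sum(), P[k,:2].min(0),P[k,:2].max(0))
P,I,uv=cloud('top','t0',c,.075); rr=np.hypot(*(P[:,:2]-c).T)
k=(P[:,2]>.160)&(P[:,2]<.172)&(rr>.04)&(rr<.062)&(I.max(1)<80); print('top',P[k,:2].min(0),P[k,:2].max(0),(P[k,:2].min(0)+P[k,:2].max(0))/2)
```

```text
s0 (array([0.47959098, 0.21144312]), np.float64(0.001287415722807453), 229)
s0 (array([0.47948023, 0.21158512]), np.float64(0.0013933857155490708), 290)
278 [0.4238651  0.15654702] [0.53898409 0.2646425 ]
s3 (array([0.47928368, 0.21164563]), np.float64(0.0012034103649103262), 219)
s3 (array([0.47928153, 0.21153102]), np.float64(0.0012529388244062083), 274)
224 [0.44938656 0.15651307] [0.53796934 0.26620091]
top [0.42403301 0.15639882] [0.53472459 0.26759055] [0.4793788  0.21199469]
```

```bash
python3 -m jog '[[[0.5,-2.5,4],0,255],[[0,0,5],0,255],[[0,0,4],0,255],[[0,0,2],0,255],[[0,0,0],0,255]]'
python3 -m jog '[[[0,0,2],0,255],[[0,0,2],0,255],[[0,0,2],0,255],[[0,0,0],0,255]]'
python3 -m jog '[[[0,0,2],0,255],[[0,0,1],0,255],[[0,0,0],0,255]]'
```

```text
t: 7.48
eef_pos: [0.4781, 0.2093, 0.2245]
orientation: [-0.198, 0.98, -0.0, -0.001]
ft_force: [-0.2, 0.1, -1.4]
opening: 0.0147
finger_force: 58.9
t: 7.82
eef_pos: [0.4782, 0.2096, 0.2189]
orientation: [-0.198, 0.98, -0.0, -0.0]
ft_force: [-0.2, -0.4, -2.2]
opening: 0.0147
finger_force: 58.9
t: 8.07
eef_pos: [0.4783, 0.2096, 0.2161]
orientation: [-0.198, 0.98, -0.0, -0.0]
ft_force: [0.0, 0.8, -1.6]
opening: 0.0147
finger_force: 58.9
```

No contact so far, and the depth is consistent with the lid entering the collar. I continue down.

```bash
python3 -m jog '[[[0,0,2],0,255],[[0,0,1],0,255],[[0,0,0],0,255]]'
python3 -m jog '[[[0,0,2],0,255],[[0,0,1],0,255],[[0,0,0],0,255]]'
python3 -m jog '[[[0,0,2],0,255],[[0,0,1],0,255],[[0,0,0],0,255]]'
python3 -m jog '[[[0,0,1],0,255],[[0,0,0.5],0,255],[[0,0,0],0,255]]'
```

```text
t: 8.32
eef_pos: [0.4783, 0.2096, 0.2131]
orientation: [-0.198, 0.98, -0.0, -0.0]
ft_force: [1.0, 0.3, -1.6]
opening: 0.0149
finger_force: 58.9
t: 8.57
eef_pos: [0.4783, 0.2096, 0.21]
orientation: [-0.198, 0.98, -0.0, -0.0]
ft_force: [-0.2, -0.1, -1.1]
opening: 0.0151
finger_force: 58.9
t: 8.82
eef_pos: [0.4783, 0.2096, 0.207]
orientation: [-0.198, 0.98, -0.0, -0.0]
ft_force: [-0.5, 0.7, -1.2]
opening: 0.0147
finger_force: 58.9
t: 9.07
eef_pos: [0.4784, 0.2096, 0.2057]
orientation: [-0.198, 0.98, -0.0, -0.0]
ft_force: [0.0, 0.3, -0.6]
opening: 0.0148
finger_force: 58.9
```

```bash
python3 -m jog '[[[0,0,1],0,255],[[0,0,0],0,255]]'
python3 -m jog '[[[0,0,1],0,255],[[0,0,0],0,255]]'
python3 - <<'E'
from h import *
im,d=snap('scene','s4')
p=(342,175)
cv2.imwrite('pics/c4.png',cv2.resize(im[p[1]-35:p[1]+40,p[0]-50:p[0]+50],(800,600),interpolation=cv2.INTER_CUBIC))
E
```

```text
t: 9.23
eef_pos: [0.4784, 0.2096, 0.2053]
orientation: [-0.198, 0.98, -0.0, 0.0]
ft_force: [-1.3, -0.2, 3.8]
opening: 0.0147
finger_force: 59.5
t: 9.4
eef_pos: [0.4784, 0.2096, 0.2053]
orientation: [-0.198, 0.98, -0.0, 0.001]
ft_force: [-4.9, -2.8, 12.9]
opening: 0.0151
finger_force: 60.8
```

View pics/c4.png

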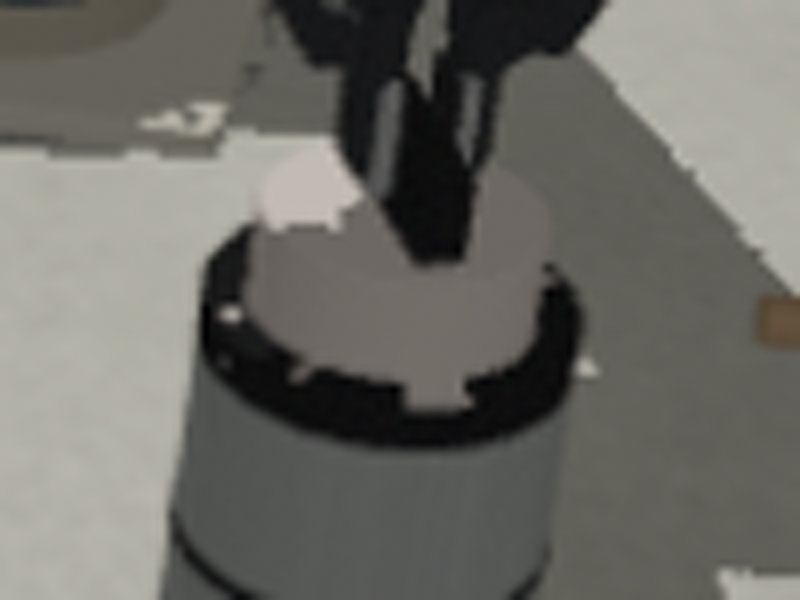

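The scene crop shows the lug filling the near notch at (437,390) with the skirt down in the collar. The TCP stopped at z = 0.2053 as predicted for seated. I ease the push and twist clockwise with positive roll.

```bash
python3 -m jog '[[[0,0,-1],0,255],[[0,0.1,0],0.06,255],[[0,0.1,0],0.07,255],[[0,0.1,0],0.07,255]]'
python3 -m jog '[[[0,0.1,0],0.08,255],[[0,0.1,0],0.08,255],[[0,0.1,0],0.08,255],[[0,0,0],0,255]]'
python3 -m jog '[[[0,0.1,0],0.08,255],[[0,0.1,0],0.08,255],[[0,0.1,0],0.06,255],[[0,0,0],0,255]]'
python3 -c "
from workcell import r
s=r.sense();print(s['ft_torque'],s['eef_pos'],s['orientation'])"
```

```text
t: 9.78
eef_pos: [0.4785, 0.2102, 0.2053]
orientation: [-0.098, 0.995, 0.0, 0.001]
ft_force: [-1.7, 1.5, 4.2]
opening: 0.0147
finger_force: 59.7
t: 10.12
eef_pos: [0.4785, 0.2104, 0.2053]
orientation: [0.022, 1.0, 0.0, 0.001]
ft_force: [-2.0, -0.4, 6.5]
opening: 0.0149
finger_force: 60.0
t: 10.45
eef_pos: [0.4785, 0.2106, 0.2054]
orientation: [0.131, 0.991, 0.0, 0.001]
ft_force: [-2.3, 0.4, 6.0]
opening: 0.0149
finger_force: 59.9
[-0.12469172  0.255535   -0.03498843] [0.47852382 0.21059054 0.20535547] [1.30530551e-01 9.91444108e-01 2.49367746e-04 5.42115814e-04]
```

```bash
python3 -m jog '[[[0,0.1,0],0.06,255],[[0,0.1,0],0.05,255],[[0,0,0],0.03,255],[[0,0,0],0,255]]'
python3 - <<'E'
from h import *
im,d=snap('scene','s5'); im2,_=snap('top','t5')
p=(342,175);q=(170,230)
a=cv2.resize(im[p[1]-30:p[1]+30,p[0]-40:p[0]+40],(800,600),interpolation=cv2.INTER_CUBIC)
cv2.imwrite('pics/c5.png',a)
s=r.sense();o=s['orientation'];print(2*np.arctan2(o[1],o[0])-np.pi,s['eef_pos'],s['ft_force'],s['ft_torque'])
c=np.array([.479,.2115]);
for y in(-.402,): print('markpred',proj('scene',[c[0]+.05*np.cos(y),c[1]+.05*np.sin(y),.166]))
for y in(-.33,-.402,-.47): print('barend',y,[proj('scene',[c[0]+rr*np.cos(y),c[1]+rr*np.sin(y),z]).round(1).tolist() for rr,z in((.033,.226),(.033,.198),(-.033,.226))])
E
```

```text
t: 10.78
eef_pos: [0.4786, 0.2108, 0.2053]
orientation: [0.199, 0.98, 0.0, 0.0]
ft_force: [0.0, 0.1, 5.5]
opening: 0.0145
finger_force: 59.9
-0.3982324258770582 [0.47857394 0.21081558 0.20534823] [-1.38295889  0.76049507  5.39797178] [0.04625588 0.29171003 0.01171622]
markpred [[329.89994392 185.52659678]]
barend -0.33 [[[337.8, 159.9]], [[336.3, 170.8]], [[349.9, 148.5]]]
barend -0.402 [[[336.8, 159.6]], [[335.3, 170.4]], [[350.9, 148.8]]]
barend -0.47 [[[335.9, 159.2]], [[334.5, 170.1]], [[351.7, 149.1]]]
```

View pics/c5.png

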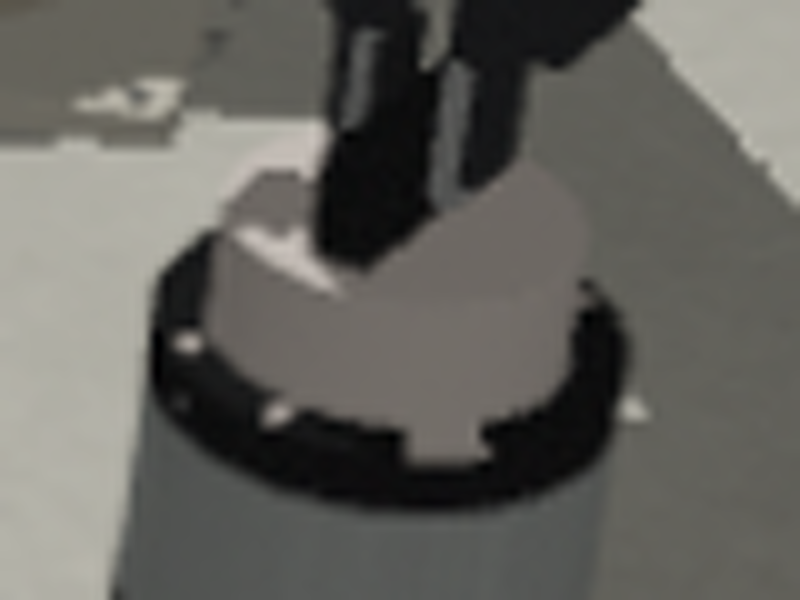

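The crop shows the bar's near end at about (341,258) pointing at the pulse bar at (278,410), short of the lock dot at (188,342). The yaw is -0.398, which is 0.80 clockwise of the notch. I check that it holds, then hand in.

```bash
python3 -m jog '[[[0,0,0],0,255],[[0,0,0],0,255],[[0,0,0],0,255],[[0,0,0],0,255],[[0,0,0],0,255]]' && python3 -c "
from workcell import r
print(r.close_job())"
```

```text
t: 11.3
eef_pos: [0.4786, 0.2108, 0.2053]
orientation: [0.198, 0.98, 0.0, 0.0]
ft_force: [-1.4, 1.2, 6.2]
opening: 0.0148
finger_force: 59.9
the job is handed in; nothing more can be done
None
```

The job is handed in at 11.3 s: the lid is seated in the collar, twisted about 0.80 rad clockwise to the pulse mark by the gripper's yaw, and still gripped there; the cup, jar and bowl were not touched.

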